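# Unpile the phone-repair things and lay out the workplace

### The job

Take the two small piles on the counter apart and lay the things out for a phone repair in this order: first stand the glass jar wholly on the round cork coaster, next lay the red pick flat inside the green tray, then lay the blue power bank centred and square on the white charging pad, and last lay the grey speaker module, grille up, flat on the bed of the black phone vise, lengthwise and centred between its two jaws. Never tip the jar over, and leave the tweezers and the screwdriver where they lie.

Things in the scene. Friction and masses are not known exactly. Their poses are not given: they have to be found in the camera images.
- jar: small glass jar with a brass-coloured screw-top lid, a round upright cylinder 39 mm across the lid, 38 mm across the glass and 45 mm high, about 60 g; it stands at the start on the speaker module or on the power bank. Origin: centre of its underside, z up.
- pick: red plastic opening pick lying flat: a grip block 30 x 22 x 10 mm (x, y, z) and a flat toe, at most 4 mm thick, that reaches 30 mm from the origin along +x; it lies at the start on the power bank or on the speaker module (the one without the jar). Origin: centre of the grip block's underside, z up. Grip it across y (22 mm).
- powerbank: blue plastic power bank with a white band round it near one end, a flat block 90 x 46 x 20 mm (x, y, z), about 160 g, on the counter with the jar or the pick on top of it. Origin: centre of its underside, x along its length. Grip it across y (46 mm).
- speaker: grey plastic speaker module with a round black grille and a copper strip on its top, a flat block 70 x 46 x 20 mm (x, y, z), about 90 g, on the counter with the jar or the pick on top of it. Origin: centre of its underside, x along its length. Grip it across y (46 mm).
- coaster: round cork coaster, 68 mm across and 6 mm high, fixed. Origin: centre of its underside (top face at z = 6 mm).
- tray: shallow square green enamelled tray, fixed, 84 x 84 mm outside, walls 3 mm thick rising to 11 mm, inside 78 x 78 mm with its floor at about z = 3 mm. Origin: centre of its underside, x and y along its sides.
- pad: white charging pad with a black inlay and a white ring on it, fixed, 112 x 68 x 8 mm (x, y, z). Origin: centre of its underside (top face at z = 8 mm), x along its length.
- vise: black phone vise with orange jaw faces, fixed, set open: bed 112 x 56 mm (x, y), its top at z = 12 mm; two jaws, 50 mm wide in y and up to z = 34 mm, stand across the bed's ends with their faces at x = -43 and +43 mm; the +y and -y sides are open for the fingers. The clamp knob (not to be turned) sticks out along +x to 76 mm. Origin: centre of the bed's underside.
- tweezers: stainless tweezers lying flat, 112 mm long along x, about 14 mm wide and 6 mm high; to be left alone. Origin: on their underside, near the middle.
- screwdriver: small precision screwdriver with a yellow handle (62 mm long, 14 mm thick) and a steel shaft along +x, 121 mm long in all; to be left alone. Origin: on its underside, near where the shaft leaves the handle.
Not all that is in view belongs to the job. Leave any purple or yellow look-alike of the tray alone.

How it is judged:
By the outcome, as a careful person would: the job done as asked, in the order asked, and still so for the second after the job is handed in, with the robot touching nothing.
It also fails if it takes over 102 s, if anything falls off the work surface, if the arm or the gripper's body presses on something with over 40 N, if the wrist force passes 120 N, or if a joint passes its speed limit or range.

### The arm

A 6-joint arm with a two-finger parallel gripper is mounted at the origin on the work surface. World frame = base frame: x ahead of the robot, y to its left, z up, the work surface at z = 0. Lengths are in m, angles in rad, forces in N, time in s.
With the tool pointing down it reaches from about 0.375 to 0.925 m from the base axis. Payload 5.7 kg.
Tool frame: the origin (TCP) lies on the centre line of the jaws, within the pads' length; the fingertips stand 8 mm ahead of it and the grasp point (between the pads) lies 11 mm behind it (manip.tips_ahead is the distance from the TCP to the fingertips, in m); x points along the fingers, z is the direction in which the jaws open and shut, and the axes are right-handed (so a half turn about x gives the same grasp; the last joint's range is limited). The gripper opens to 85 mm and grips with 20 to 120 N. Pads are 22 mm wide; open, the fingers measure 114 mm over their backs; the gripper's body (76 mm by 85 mm) begins 54 mm behind the grasp point. The pads swing forward as they close: fully open they stand 13 mm farther back than shut.
Start: joints at [1.217, 0.359, 1.51, -0, 1.272, -0.115], TCP at [0.142, 0.583, 0.219] pointing down, gripper open.
Joint ranges: [-2.97, 2.97], [-1.01, 2.36], [0.21, 2.38], [-0.96, 4.11], [0.2, 2.71], [-2.98, 2.98]. Speed limits (rad/s): [2.39, 2.39, 3.14, 3.14, 3.14, 3.14].

### API

Orientations are given as a unit quaternion [x, y, z, w].
In Python, from plant import manip, kin, get_image, get_calibration, workorder gives the robot as it stands. Calls block until the motion is done:
- manip.movep(position, orientation): joint-space move of the TCP to a pose.
- manip.movel(position, rotation=None, v=0.15, max_force=None): straight line of the TCP; rotation=None keeps the orientation; v is the mean speed in m/s. With max_force (N) it stops when the force on the tool has changed by that much, and returns True; else False.
- manip.move_j(angles): joint-space move.
- manip.gripper_to(opening, strength=None): finger opening in m; strength is the grip in N (None keeps the last); returns when the fingers have stopped.
- manip.hold(seconds).
- kin.inverse_kinematics(position, orientation): joint angles nearest the present ones, or None.
- get_image(name): name is "side" or "top"; returns the picture (400x640x3 uint8, blue, green, red); there is no depth.
- get_calibration(name): a dict with "fx", "fy", "cx", "cy" (pixels), "k1" (the pictures are not rectified: a ray, as slopes to the right and down, at radius r is drawn at 1 + k1 r^2 times it, then the intrinsics apply), "R" (3x3) and "t" (3): a world point X has camera coordinates R X + t. Camera axes: x right, y down, z forward; pixel columns grow to the right and rows downward; lengths in m; the calibration is good to about 2 mm. A picture is of the moment at which its call begins. get_calibration takes no time and is no camera call.
A pose or a line that the arm cannot do raises manip.IKError and nothing moves.
- workorder.hand_in(): hands the job in, once; it reports no verdict.
Readings, each from a call of its own:
- manip.read_t(): time.
- manip.read_joint_positions(): joint angles.
- manip.read_joint_velocities(): joint speeds.
- manip.read_tau(): joint torques, N m.
- manip.read_tool_pos(): TCP position.
- manip.read_orientation(): TCP orientation.
- manip.read_wrist_force(): force on the tool from outside, world axes, zero at the start.
- manip.read_torque(): the same for the moment, N m.
- manip.read_finger_gap(): finger opening in m.
Only numpy, scipy, OpenCV 4.12 (cv2) and the standard library are available. Lean on these libraries where they do the work, as an engineer would, in place of code of your own. Each camera call takes 0.05 s, during which the arm holds its last target. There are 200 camera calls.

## Working session

There is one attempt and no reset: what is moved stays moved. The work goes in short steps, each a Python script; the robot and the scene stay as the last script left them, time stands still between calls to the robot, and variables do not carry over. Pictures are saved under pics/ and viewed, about 12 in all and at most 16, crops included, and the job is handed in when it is done.

```bash
ls; mkdir -p pics
python3 - <<'E'
from plant import manip, kin, get_image, get_calibration
import cv2
for n in("top","side"):
    cv2.imwrite(f"pics/{n}0.png",get_image(n)); print(n,get_calibration(n))
print(manip.read_t(),manip.read_orientation(),manip.read_finger_gap(),manip.tips_ahead)
E
```

```text
pics
top {'fx': 381.5530384529475, 'fy': 381.5530384529475, 'cx': 317.1046550987473, 'cy': 204.28627614666732, 'k1': 0.02472329564774577, 'R': array([[ 0.00206682, -0.99999156, -0.00355055],
       [-0.97079602, -0.00115468, -0.23990362],
       [ 0.23989749,  0.00394269, -0.97079022]]), 't': array([-0.00631323,  0.60185894,  0.82450615])}
side {'fx': 363.84104839338937, 'fy': 363.84104839338937, 'cx': 315.7958711299179, 'cy': 201.34802476262544, 'k1': 0.026931271991169476, 'R': array([[ 0.75865561, -0.65147704, -0.00439628],
       [-0.44700652, -0.5156136 , -0.73097729],
       [ 0.47394814,  0.55652519, -0.68238763]]), 't': array([-0.47038629,  0.29883269,  0.58306794])}
0.1 [-0.4371949   0.55652303  0.43654676  0.55549047] 0.08540152107755873 0.008
```

View pics/top0.png

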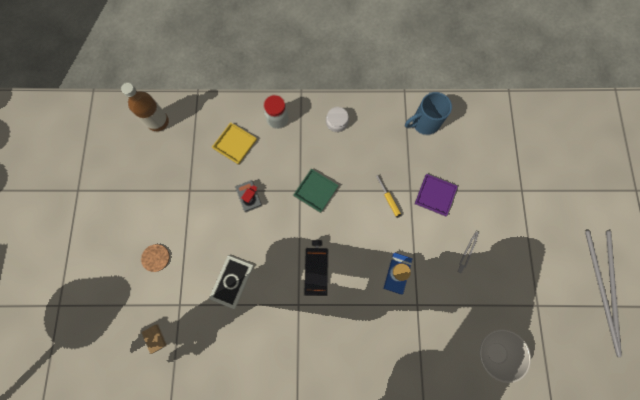

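View pics/side0.png

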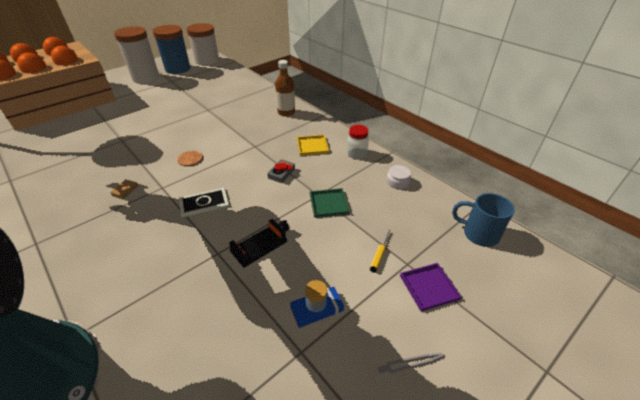

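Top view: jar (400,272) on the power bank, pick (249,196) on the speaker, coaster (155,258), green tray (317,190), pad (233,281), vise (316,271) with its knob up at (317,242). The side view agrees. I'll enlarge for outlines.

```bash
cat > h.py <<'E'
import numpy as np, cv2
from plant import manip, kin, get_image, get_calibration
from scipy.spatial.transform import Rotation as Ro
def ray(cam,uv):
    c=get_calibration(cam); K=np.array([[c['fx'],0,c['cx']],[0,c['fy'],c['cy']],[0,0,1]])
    uv=np.asarray(uv,float).reshape(-1,2); d=(uv-[c['cx'],c['cy']])/[c['fx'],c['fy']]
    s=d.copy()
    for _ in range(10): s=d/(1+c['k1']*(s**2).sum(1,keepdims=True))
    D=np.c_[s,np.ones(len(s))]@c['R']; return -c['R'].T@c['t'],D
def onplane(cam,uv,z):
    C,D=ray(cam,uv); return (C+D*((z-C[2])/D[:,2:]))[:,:2]
def proj(cam,X):
    c=get_calibration(cam); p=np.atleast_2d(X)@c['R'].T+c['t']; s=p[:,:2]/p[:,2:]
    s=s*(1+c['k1']*(s**2).sum(1,keepdims=True)); return s*[c['fx'],c['fy']]+[c['cx'],c['cy']]
def down(yaw):  # tool x down, jaws open along world direction yaw
    z=np.array([np.cos(yaw),np.sin(yaw),0]);x=np.array([0,0,-1.]);return Ro.from_matrix(np.c_[x,np.cross(z,x),z]).as_quat()
def crop(img,x0,y0,x1,y1,k):
    return cv2.resize(img[y0:y1,x0:x1],None,fx=k,fy=k,interpolation=cv2.INTER_CUBIC)
E
python3 - <<'E'
from h import *
t=cv2.imread('pics/top0.png');s=cv2.imread('pics/side0.png')
a=[crop(t,x,y,x+66,y+66,4) for x,y in((215,160),(285,158),(284,232),(365,240),(200,248),(122,225))]
cv2.imwrite('pics/c1.png',np.vstack([np.hstack(a[:3]),np.hstack(a[3:])]))
b=[crop(s,*r,4) for r in((260,155,326,221),(306,180,360,246),(225,215,291,281),(285,275,351,341),(172,180,238,220))]
b=[cv2.copyMakeBorder(q,0,264-q.shape[0],0,264-q.shape[1],0) for q in b]+[np.zeros((264,264,3),np.uint8)]
cv2.imwrite('pics/c2.png',np.vstack([np.hstack(b[:3]),np.hstack(b[3:])]))
E
```

```text
(no output)
```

View pics/c1.png

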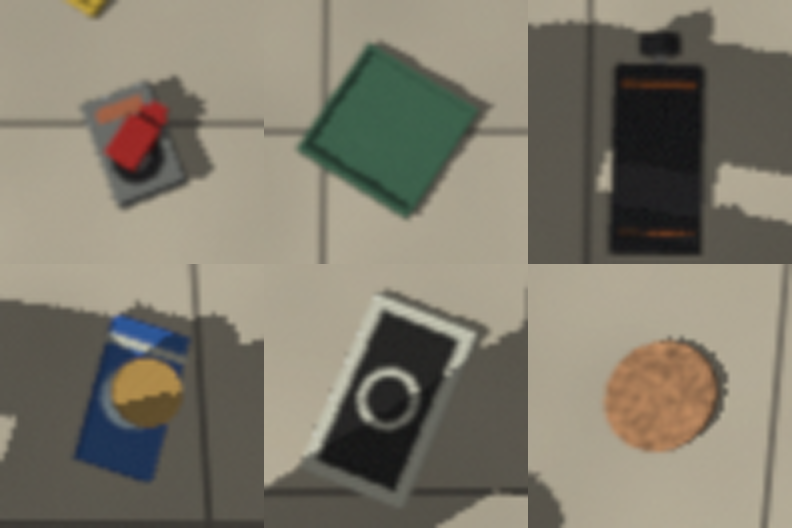

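View pics/c2.png

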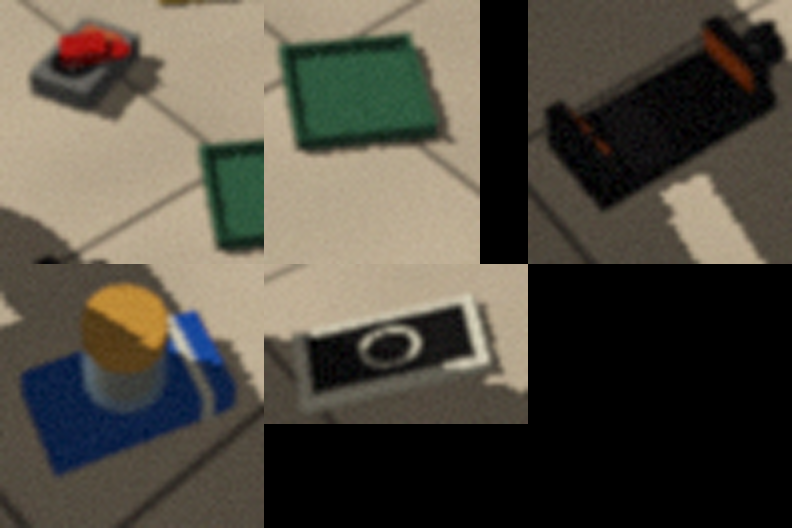

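```bash
cat > seg.py <<'E'
from h import *
def mask(img,lo,hi,box):
    h=cv2.cvtColor(img,cv2.COLOR_BGR2HSV); m=cv2.inRange(h,np.array(lo),np.array(hi)); o=m*0
    x0,y0,x1,y1=box; o[y0:y1,x0:x1]=m[y0:y1,x0:x1]; return o
def big(m):
    c=max(cv2.findContours(m,cv2.RETR_EXTERNAL,cv2.CHAIN_APPROX_NONE)[0],key=cv2.contourArea); return c[:,0].astype(float)
def rect(cam,pts,z):
    (c,s,a)=cv2.minAreaRect((onplane(cam,pts,z)*1000).astype(np.float32)); 
    if s[0]<s[1]: a-=90
    return np.round(c,1),np.round(s,1),round((a+90)%180-90,1)
E
python3 - <<'E'
from seg import *
t=cv2.imread('pics/top0.png');s=cv2.imread('pics/side0.png')
print('cams',ray('top',[0,0])[0],ray('side',[0,0])[0])
for n,lo,hi,bt,bs,z in (('coaster',(5,70,80),(20,255,255),(130,235,180,280),(170,145,210,170),.006),
  ('lid',(12,90,60),(30,255,255),(385,258,416,288),(300,275,335,305),.065),
  ('tray',(65,60,30),(90,255,255),(285,158,350,220),(300,180,360,225),.011),
  ('pick',(0,150,100),(4,255,255),(235,180,265,210),(265,155,300,185),.030),
  ('pb',(100,120,50),(125,255,255),(375,245,420,300),(280,275,355,335),.020)):
    for cam,im,b in(('top',t,bt),('side',s,bs)):
        m=mask(im,lo,hi,b); p=big(m)
        print(n,cam,rect(cam,p,z),'moment c',(onplane(cam,p.mean(0),z)*1000).round(1), 'hullpx',p.min(0),p.max(0))
        if n=='lid': print('  ellipse',cv2.fitEllipse(p.astype(np.float32)))
# hand-read corners in c1.png
def hc(pts,cx,cy,x0,y0): return (np.array(pts)-[cx,cy])/4+[x0,y0]-.375
print('pad',rect('top',hc([(380,291),(479,334),(403,507),(306,461)],264,264,200,248),.008), onplane('top',hc([(387,398)],264,264,200,248),.008)*1000)
sp=hc([(82,106),(151,82),(189,181),(122,205)],0,0,215,160)
print('spk',rect('top',sp,.018),onplane('top',sp,.02)*1000)
v=hc([(617,65),(704,66),(702,253),(611,251)],528,0,284,232)
print('vise',rect('top',v,.012)); 
o=hc([(622,85),(697,85),(622,233),(696,234)],528,0,284,232)
for z in(.012,.034): print(z,(onplane('top',o,z)*1000).round(1).tolist())
print('knob',onplane('top',hc([(660,43)],528,0,284,232),.02)*1000)
p=hc([(112,316),(189,346),(152,481),(76,459)],0,264,365,240); print('pbhand',rect('top',p,.02))
E
```

```text
cams [ 0.38649835 -0.008869    0.94478823] [ 0.21409739 -0.47685567  0.61425031]
coaster top (array([484.4, 390.8]), array([68.7, 65.6]), 90.0) moment c [[483.9 391.1]] hullpx [141. 244.] [169. 271.]
coaster side (array([486.1, 387.8]), array([78.6, 67.9]), 64.8) moment c [[485.6 386. ]] hullpx [177. 150.] [202. 166.]
lid top (array([ 447. , -197.2]), array([37.2, 36.1]), 43.7) moment c [[ 446.8 -197. ]] hullpx [393. 264.] [410. 280.]
  ellipse ((401.3935546875, 271.6716613769531), (15.59253978729248, 17.229511260986328), 110.7994613647461)
lid side (array([ 446.6, -201.1]), array([46.9, 38.5]), 41.1) moment c [[ 447.1 -201.5]] hullpx [305. 279.] [327. 302.]
  ellipse ((315.6211242675781, 290.1794738769531), (21.816747665405273, 22.962947845458984), 6.680327415466309)
tray top (array([654.9,  -1.2]), array([81.5, 82.9]), -32.8) moment c [[654.2  -1.3]] hullpx [294. 170.] [337. 211.]
tray side (array([655.1,  -7.9]), array([89.5, 81.7]), 57.6) moment c [[653.8  -9.7]] hullpx [311. 189.] [348. 216.]
pick top (array([641.9, 164. ]), array([21.3, 44.2]), -30.7) moment c [[641.5 163.8]] h
[... 238 characters left out ...]
llpx [384. 260.] [405. 293.]
pb side (array([ 437.9, -202.9]), array([52.1, 73.1]), -18.2) moment c [[ 434.3 -207.1]] hullpx [291. 295.] [334. 326.]
pad (array([427.8, 200.6]), array([ 66.9, 110.3]), -21.8) [[427.31984759 203.20431422]]
spk (array([638.2, 167.7]), array([71.4, 45.8]), 22.3) [[662.02489376 202.01285995]
 [677.94586165 159.16485401]
 [613.35057504 132.72412966]
 [597.94580474 173.76437295]]
vise (array([451.4,  -3.2]), array([ 54.1, 111.1]), -0.9)
0.012 [[494.8, 19.0], [494.9, -26.7], [406.8, 18.3], [406.4, -25.8]]
0.034 [[492.3, 18.4], [492.3, -26.3], [406.4, 17.6], [405.9, -25.4]]
knob [[519.45186369  -4.14222906]]
pbhand (array([ 445.9, -198.5]), array([48.5, 88. ]), -16.6)
```

```bash
cat >> h.py <<'E'
def best(p,yaw):
    q0=np.array(manip.read_joint_positions()); o=[]
    for k in(-1,0,1):
        q=kin.inverse_kinematics(p,down(yaw+k*np.pi))
        if q is not None: o.append((np.abs(np.array(q)-q0).max(),k))
    return down(yaw+min(o)[1]*np.pi)
def carry(src,yaw,dst,yaw2,zg,zr,opening,rel,up=.16,F=40,up2=.16):
    T0=manip.read_t()
    R=best([*src,up],yaw); manip.movep([*src,up],R); manip.gripper_to(opening,F)
    print('down blocked',manip.movel([*src,zg],v=.12,max_force=12)); manip.gripper_to(.0,F)
    print('gap',manip.read_finger_gap(),manip.read_tool_pos(),manip.read_t()-T0)
    manip.movel([*src,up],v=.15); print('gap lifted',manip.read_finger_gap())
    R=best([*dst,up2],yaw2); manip.movep([*dst,up2],R)
    manip.movel([*dst,zr+.02],v=.15); b=manip.movel([*dst,zr],v=.04,max_force=8)
    print('place stop',b,manip.read_tool_pos(),manip.read_finger_gap())
    manip.gripper_to(rel); manip.movel([*dst,up2],v=.15); print('t',manip.read_t())
E
python3 - <<'E'
from h import *
d=np.deg2rad
for p,y in (((.447,-.199,.16),d(73)),((.447,-.199,.045),d(73)),((.4845,.390,.16),d(73)),((.6357,.1676,.16),d(57)),((.6357,.1676,.029),d(57)),((.648,.002,.012),d(57)),((.446,-.1985,.012),d(73)),((.428,.2015,.02),d(67)),((.638,.1675,.012),d(112)),((.45,-.004,.024),d(90))):
    print(p,[None if (q:=kin.inverse_kinematics(p,down(y+k*np.pi))) is None else np.round(q,2).tolist() for k in(0,1)])
carry([.447,-.199],d(73),[.4845,.390],d(73),.045,.0315,.07,.07,F=30)
for n in("top","side"): cv2.imwrite(f"pics/{n}1.png",get_image(n))
s=cv2.imread('pics/side1.png');t=cv2.imread('pics/top1.png')
cv2.imwrite('pics/c3.png',np.hstack([crop(t,122,225,188,291,4),crop(s,160,130,226,196,4),crop(t,365,240,431,306,4)]))
E
```

```text
(0.447, -0.199, 0.16) [[-0.56, 0.27, 1.82, -0.0, 1.06, -1.83], [-0.56, 0.27, 1.82, -0.0, 1.06, 1.31]]
(0.447, -0.199, 0.045) [[-0.56, 0.44, 1.93, -0.0, 0.77, -1.83], [-0.56, 0.44, 1.93, -0.0, 0.77, 1.31]]
(0.4845, 0.39, 0.16) [[0.57, 0.44, 1.53, -0.0, 1.17, -0.71], [0.57, 0.44, 1.53, -0.0, 1.17, 2.43]]
(0.6357, 0.1676, 0.16) [[0.15, 0.49, 1.44, -0.0, 1.21, -0.84], [0.15, 0.49, 1.44, -0.0, 1.21, 2.3]]
(0.6357, 0.1676, 0.029) [[0.15, 0.64, 1.55, -0.0, 0.95, -0.84], [0.15, 0.64, 1.55, -0.0, 0.95, 2.3]]
(0.648, 0.002, 0.012) [[-0.1, 0.65, 1.58, -0.0, 0.91, -1.1], [-0.1, 0.65, 1.58, -0.0, 0.91, 2.04]]
(0.446, -0.1985, 0.012) [[-0.56, 0.5, 1.95, -0.0, 0.69, -1.83], [-0.56, 0.5, 1.95, -0.0, 0.69, 1.31]]
(0.428, 0.2015, 0.02) [[0.29, 0.47, 1.98, -0.0, 0.69, -0.88], [0.29, 0.47, 1.98, -0.0, 0.69, 2.27]]
(0.638, 0.1675, 0.012) [[0.15, 0.66, 1.55, -0.0, 0.93, -1.8], [0.15, 0.66, 1.55, -0.0, 0.93, 1.34]]
(0.45, -0.004, 0.024) [[-0.16, 0.44, 2.03, -0.0, 0.67, -1.73], [-0.16, 0.44, 2.03, -0.0, 0.67, 1.41]]
down blocked False
gap 0.03697667066238176 [ 0.44755438 -0.19937401  0.0457752 ] 4.775
gap lifted 0.03719208600615393
place stop True [0.48426357 0.38977823 0.0318243 ] 0.03716830796991446
t 10.7167
```

View pics/c3.png

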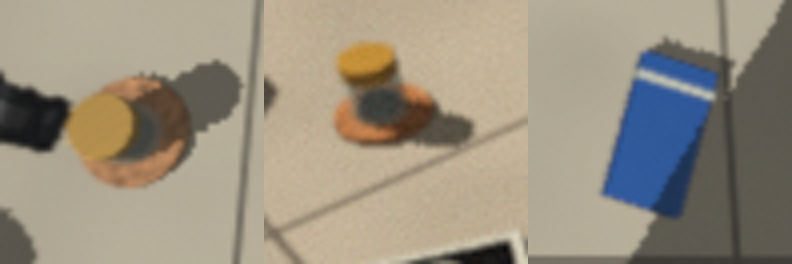

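The jar stands upright on the coaster, its lid at (147,256) in the top view. Next the pick, with a numeric check of the jar.

Run:
```python
from h import *
d=np.deg2rad
print('jar',onplane('top',[[122+102/4-.4,225+127/4-.4]],.051),onplane('side',[[160+(367-264)/4-.4,130+52/4-.4]],.051))
ax=np.array([np.cos(d(-32.8)),np.sin(d(-32.8))])
carry(np.array([.642,.1635])-.0075*ax,d(57.2),np.array([.6545,-.003])-.0075*ax,d(57.2),.029,.0122,.045,.036,F=25)
for n in("top","side"): cv2.imwrite(f"pics/{n}2.png",get_image(n))
s=cv2.imread('pics/side2.png');t=cv2.imread('pics/top2.png')
cv2.imwrite('pics/c4.png',np.vstack([np.hstack([crop(t,285,158,351,224,4),crop(t,215,160,281,226,4),crop(t,365,240,431,306,4)]),np.hstack([crop(s,300,170,366,236,4),crop(s,255,150,321,216,4),crop(s,285,275,351,341,4)])]))
```

```text
jar [[0.48215499 0.38993384]] [[0.4890351  0.39515245]]
down blocked False
gap 0.0001640656432607362 [0.63570714 0.16756345 0.02909119] 3.1582999999999988
gap lifted 0.00033330124079222414
place stop False [0.64811681 0.00104471 0.01196528] -0.00010877024473036975
t 18.925
```

View pics/c4.png

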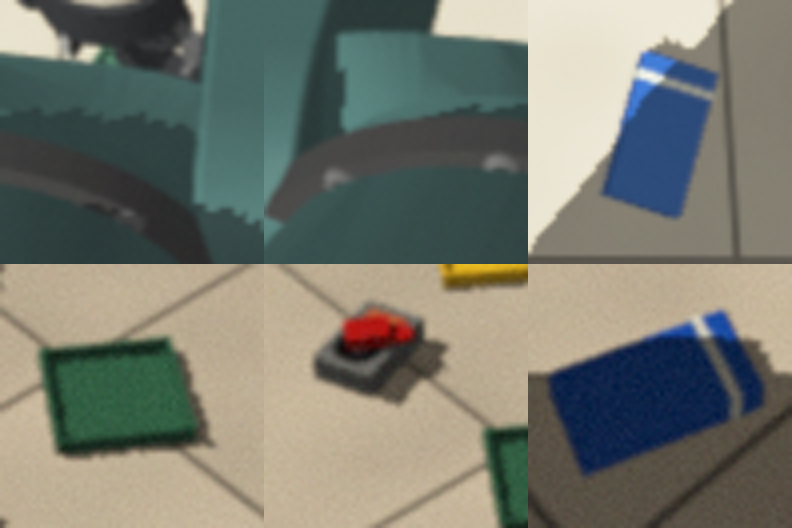

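The grasp missed: the gap closed to 0, the tray is empty and the pick is still on the speaker at about side (281,164). I'll compare its position before and after, from both views with the arm out of the way.

Run:
```python
from seg import *
d=np.deg2rad
R=best([.45,-.19,.25],d(73)); manip.movep([.45,-.19,.25],R); manip.gripper_to(.045)
for n in("top","side"): cv2.imwrite(f"pics/{n}3.png",get_image(n))
for cam,b in(('top',(230,175,270,215)),('side',(265,150,305,185))):
  for k in(0,3):
    im=cv2.imread(f'pics/{cam}{k}.png'); p=big(mask(im,(0,150,100),(4,255,255),b))
    print(cam,k,p.mean(0),p.min(0),p.max(0),rect(cam,p,.03))
s=cv2.imread('pics/side3.png');t=cv2.imread('pics/top3.png')
cv2.imwrite('pics/c5.png',np.hstack([crop(t,225,172,273,220,8),crop(s,257,145,305,193,8)]))
print(proj('top',[[.6357,.1676,.03]]),proj('side',[[.6357,.1676,.03]]),manip.read_t())
```

```text
top 0 [249.2   192.925] [242. 186.] [256. 201.] (array([641.9, 164. ]), array([21.3, 44.2]), -30.7)
top 3 [249.15 192.9 ] [242. 186.] [256. 201.] (array([641.9, 163.9]), array([21.3, 44.3]), -31.0)
side 0 [282.97619048 165.85714286] [275. 163.] [291. 168.] (array([644.8, 161.1]), array([21.5, 43.3]), -40.9)
side 3 [282.84210526 166.07894737] [275. 163.] [291. 169.] (array([644.3, 160.7]), array([25.2, 42. ]), -34.3)
[[247.57630035 195.16097333]] [[278.74091918 165.72039597]] 20.5
```

View pics/c5.png

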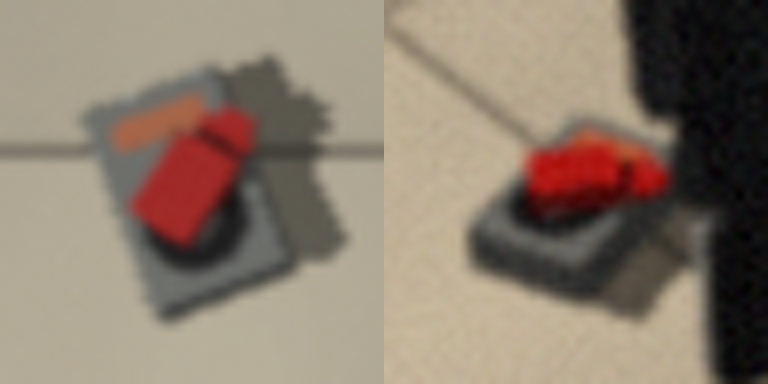

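The pick has not moved at all, so the fingertips passed above it. I'll measure the tip height at this opening by touching bare counter.

Run:
```python
from h import *
d=np.deg2rad
p=[.53,-.105]; R=best([*p,.06],d(57)); manip.movep([*p,.06],R)
for g in(.024,.045):
    manip.gripper_to(g); b=manip.movel([*p,-.015],v=.05,max_force=4); print(g,b,manip.read_tool_pos(),manip.read_finger_gap(),manip.read_wrist_force())
    manip.movel([*p,.04],v=.15)
print(manip.read_t())
```

```text
0.024 True [ 0.52982078 -0.10494473 -0.01259999] 0.02374220231233087 [-0.94965303  0.16392229  6.34236835]
0.045 True [ 0.52956866 -0.10486796 -0.01474466] 0.04493134723359878 [-0.41007663 -0.31614192  5.31491935]
25.475
```

Contact comes at TCP z ≈ -12.6 mm at a 24 mm opening and -14.7 mm at 45 mm. The real tips therefore stand about 20 mm higher than the data sheet says. I'll use the measured offset.

Run:
```python
from h import *
d=np.deg2rad
ax=np.array([np.cos(d(-32.8)),np.sin(d(-32.8))])
carry(np.array([.642,.1635])-.0075*ax,d(57.2),np.array([.6545,-.003])-.0075*ax,d(57.2),.009,-.0078,.045,.036,up=.13,up2=.10,F=25)
R=best([.45,-.19,.16],d(73)); manip.movep([.45,-.19,.16],R)
for n in("top","side"): cv2.imwrite(f"pics/{n}4.png",get_image(n))
s=cv2.imread('pics/side4.png');t=cv2.imread('pics/top4.png')
cv2.imwrite('pics/c6.png',np.vstack([np.hstack([crop(t,285,158,351,224,4),crop(t,215,160,281,226,4),crop(t,284,232,350,298,4)]),np.hstack([crop(s,300,170,366,236,4),crop(s,255,150,321,216,4),crop(s,225,215,291,281,4)])]))
print(manip.read_t())
```

```text
down blocked False
gap 0.02114662335477997 [0.63647239 0.16772883 0.01001304] 2.866699999999998
gap lifted 0.021039024953519832
place stop True [ 0.64807694  0.00092681 -0.00754422] 0.021291553873475092
t 32.4333
33.625
```

View pics/c6.png

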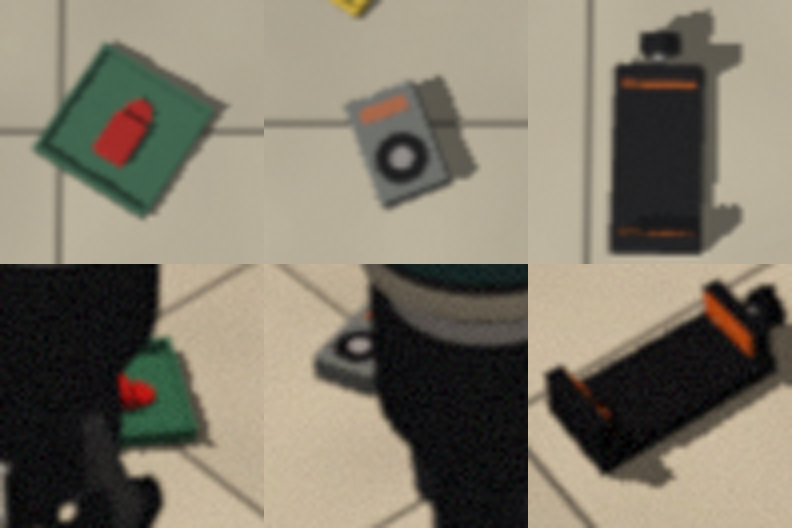

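The pick lies flat in the tray. Next I'll measure the power bank, speaker, pad and vise from the clear pictures.

Run:
```python
from seg import *
def R(cam,p,z,n):
    c,s,a=cv2.minAreaRect((onplane(cam,p,z)*1000).astype(np.float32)); b=cv2.boxPoints((c,s,a))
    e=[b[1]-b[0],b[2]-b[1]]; e=max(e,key=np.linalg.norm); an=np.rad2deg(np.arctan2(e[1],e[0])); 
    print(n,cam,np.round(c,1),np.round(sorted(s),1),'yaw',round((an+90)%180-90,1))
for k in(1,3,4):
    t=cv2.imread(f'pics/top{k}.png'); m=mask(t,(100,110,50),(125,255,255),(375,240,425,305))
    if m.any(): R('top',np.argwhere(m>0)[:,::-1].astype(float),.02,f'pb{k}')
s=cv2.imread('pics/side3.png');s0=cv2.imread('pics/side0.png');t=cv2.imread('pics/top4.png');t0=cv2.imread('pics/top0.png')
for im,cam,b,n in((t0,'top',(205,255,260,305),'inlay0'),(t,'top',(205,255,260,305),'inlay4'),(s0,'side',(178,188,232,215),'inlay')):
    p=big(mask(im,(0,0,0),(179,255,65),b)); R(cam,p,.008,n)
for im,cam,b,z,n in((t,'top',(300,246,335,300),.012,'vise'),(t,'top',(300,246,335,300),.034,'vise34')):
    p=big(mask(im,(0,0,0),(179,255,75),b)); R(cam,p,z,n)
    o=np.argwhere(mask(im,(5,120,60),(18,255,255),b)>0)[:,::-1].astype(float); print([ (len(q),(onplane(cam,q.mean(0),.03)*1000).round(1)) for q in(o[o[:,1]<270],o[o[:,1]>270])])
def hc(pts,cx,cy,x0,y0): return (np.array(pts)-[cx,cy])/4+[x0,y0]-.375
R('top',hc([(347,104),(410,82),(449,180),(385,203)],264,0,215,160),.02,'spk')
# side view, vise bed side edge & jaws' top corners (c6 lower right panel)
q=hc([(547,371),(563,366),(602,466)],528,264,225,215); print(onplane('side',q[:2],.034)*1000,)
r=hc([(706,283),(721,281),(774,371)],528,264,225,215); print(onplane('side',r[:2],.034)*1000)
print('bottom y- edge corners z0',onplane('side',np.vstack([hc([(605,474),(775,378)],528,264,225,215)]),.0)*1000)
```

```text
pb1 top [ 447.2 -197.7] [45.4 89.3] yaw -18.4
pb3 top [ 438.7 -195.2] [46.1 71.3] yaw -18.1
pb4 top [ 434.5 -187.8] [36.3 60.2] yaw -20.8
inlay0 top [425.8 202.7] [50.1 93.8] yaw -21.2
inlay4 top [426.9 202.6] [47.2 91.7] yaw -21.1
inlay side [427.5 199.9] [50.  94.5] yaw -20.2
vise top [454.2  -3.9] [ 54.9 115.5] yaw -2.0
[(41, array([[493.6,  -3.2]])), (15, array([[406.8,  -0.8]]))]
vise34 top [452.6  -4. ] [ 53.6 112.8] yaw -2.0
[(41, array([[493.6,  -3.2]])), (15, array([[406.8,  -0.8]]))]
spk top [638.7 168.3] [41.9 71.2] yaw 22.8
[[400.75090094  21.68305654]
 [408.86106811  19.18792129]]
[[500.61441928  19.74820774]
 [507.81099236  15.55588058]]
bottom y- edge corners z0 [[398.06316864 -29.79243492]
 [503.88004    -35.76472381]]
```

Run:
```python
from seg import *
d=np.deg2rad
carry([.447,-.1985],d(71.8),[.427,.2015],d(69),-.010,-.0015,.070,.062,up=.13,up2=.10,F=50)
R=best([.63,.168,.16],d(112.6)); manip.movep([.63,.168,.16],R)
for n in("top","side"): cv2.imwrite(f"pics/{n}5.png",get_image(n))
s=cv2.imread('pics/side5.png');t=cv2.imread('pics/top5.png')
cv2.imwrite('pics/c7.png',np.hstack([crop(t,205,255,261,311,6),crop(s,172,170,238,226,6)]))
m=mask(t,(100,110,50),(125,255,255),(205,250,265,310));print(rect('top',np.argwhere(m>0)[:,::-1].astype(float),.028))
print(manip.read_t())
```

```text
down blocked False
gap 0.044796739327620634 [ 0.44754281 -0.19895081 -0.00909703] 2.341700000000003
gap lifted 0.045107197143995435
place stop True [ 0.42692149  0.20151685 -0.00109737] 0.04438387597461346
t 40.875
(array([426.5, 200.4]), array([47.8, 89.7]), -21.0)
41.8417
```

View pics/c7.png

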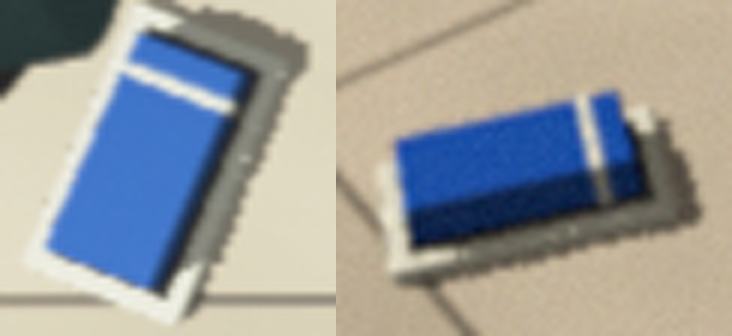

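The power bank sits square on the pad: measured (426.5,200.4) mm and -21.0° against the pad's (427,202) mm and -21.1°. Now the speaker.

Run:
```python
from seg import *
d=np.deg2rad
carry([.6385,.168],d(112.6),[.4508,-.0043],d(88),-.010,.0026,.070,.060,up=.13,up2=.12,F=45)
R=best([.50,-.22,.22],d(73)); manip.movep([.50,-.22,.22],R)
for n in("top","side"): cv2.imwrite(f"pics/{n}6.png",get_image(n))
s=cv2.imread('pics/side6.png');t=cv2.imread('pics/top6.png')
cv2.imwrite('pics/c8.png',np.hstack([crop(t,289,237,345,301,6),crop(s,225,215,291,279,6)]))
cv2.imwrite('pics/t8.png',t)
print(manip.read_t())
```

```text
down blocked False
gap 0.04515728923916099 [ 0.63931959  0.16812622 -0.00890649] 2.158299999999997
gap lifted 0.0451630299253898
place stop True [ 0.45073687 -0.00432163  0.00304807] 0.045075289486917504
t 48.625
49.6833
```

View pics/c8.png

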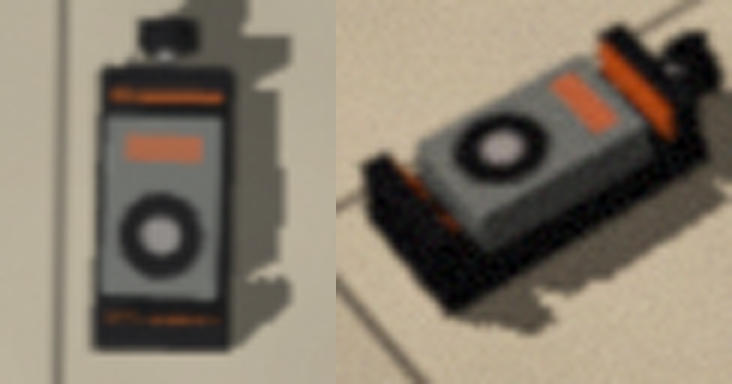

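View pics/t8.png

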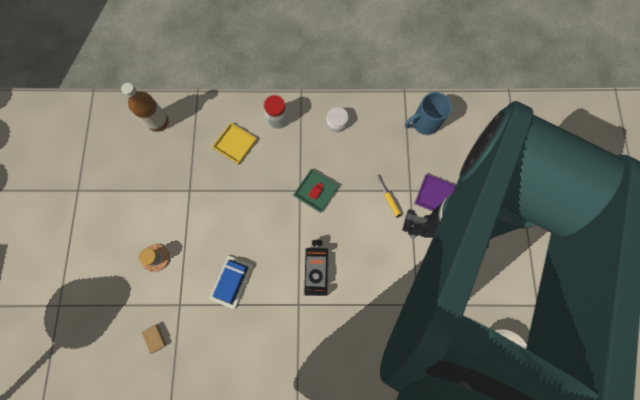

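Run:
```python
from seg import *
f=lambda p,z:(onplane('top',np.array(p)/6+[289,237]-.42,z)*1000).round(1)
s=f([(107,117),(221,120),(214,300),(102,296)],.032); print('spk',s.tolist(),s.mean(0))
print('jaw faces: +x top edge/ bottom',f([(167,92)],.034),f([(167,104)],.012),' -x',f([(163,319)],.034))
b=f([(100,200),(235,200)],.012);print('bed sides',b.tolist(),b.mean(0), 'spk sides',f([(105,200),(219,200)],.032).tolist())
t=cv2.imread('pics/top6.png'); 
g=lambda p,z:(onplane('side',(np.array(p)-[336,0])/6+[225,215]-.42,z)*1000).round(1)
q=g([(418,143),(575,57),(650,140),(490,217)],.032);print('side spk',q.tolist(),q.mean(0))
w=g([(384,152),(458,232),(598,42),(676,136)],.034); print('side jaw tops',w.tolist(),w.mean(0))
```

```text
spk [[484.9, 20.1], [483.8, -25.2], [414.0, -22.3], [415.4, 21.4]] [449.525  -1.5  ]
jaw faces: +x top edge/ bottom [[494.6  -3.8]] [[492.3  -3.7]]  -x [[406.7  -2.4]]
bed sides [[453.8, 23.2], [453.9, -31.1]] [453.85  -3.95] spk sides [[452.3, 20.6], [452.4, -24.3]]
side spk [[419.8, 18.3], [485.4, 16.4], [482.4, -34.1], [420.6, -26.5]] [452.05   -6.475]
side jaw tops [[407.9, 20.8], [408.1, -26.5], [495.2, 15.5], [489.5, -40.2]] [450.175  -7.6  ]
```

```bash
python3 -c "
from plant import workorder,manip
workorder.hand_in();print(manip.read_t())"
```

```text
the job is handed in; nothing more can be done
the job is handed in; nothing more can be done
```

I handed the job in at about 50 s, with all four things laid out in the order asked and the tweezers and screwdriver never touched. No verdict is reported.

- **Jar:** upright on the coaster, about 3 mm off centre in the top view and about 6 mm in the side view. The margin is about 15 mm.
- **Pick:** flat in the green tray. The first grasp closed on nothing and left the pick where it was. A touch on bare counter showed the fingertips about 20 mm higher than the data sheet says. With that offset the second grasp worked.
- **Power bank:** on the pad within about 2 mm of centre. Its angle is -21.0° against the pad's -21.1°.
- **Speaker:** grille up on the vise bed, with about 9 mm and 8 mm to the two jaws and its angle within about 1° of the vise. Across the bed it sits about 1–2 mm off centre.

The two cameras disagree by about 3–5 mm in y, so the positions above are no surer than a few millimetres. I did not measure the tweezers or screwdriver afterwards. The screwdriver looked unmoved in the last picture, and the arm hid the tweezers.

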